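# Press a probe barrel home in the V-block

### The job

Pick up the steel probe barrel with the brass nose from its wooden rest and lay it gently into the steel V-block, not dropping it: nose pointing to the end where the base runs on to a small brass pin, and the middle of the barrel over the middle of the block. Then press it straight down with the gripper at about 15 N so that it bears on both flanks of the V, and finish while still holding it pressed there. Leave the other things on the bench alone.

Things in the scene. Friction and masses are not known exactly. Their poses are not given: they have to be found in the camera images.
- barrel: Probe barrel, about 0.35 kg: plain steel tube 32 mm in diameter, 140 mm long; at +x a brass nose (20 mm diameter, 30 long) with a steel tip (12 mm diameter, 15 long), at -x a black connector (22 mm diameter, 15 long). Starts lying level in its rest. Origin on the axis at the middle of the tube, 38 mm above the bench at the start; x along the axis to the nose; may be rolled about x.
- barrel_nose (a point): The very tip of the probe barrel's steel point, on its axis, 115 mm from the middle of the tube.
- rest: The barrel's low wooden rest, fixed: base plate 130 x 56 x 6 mm, two crossbars 16 mm wide, 50 mm either side of its centre, on whose tops (22 mm above the bench) the tube lies between 8 mm high lips; 84 mm of free tube to grip between the crossbars. Origin under its centre, x along the barrel, z up.
- vblock: V-block, fixed: dark steel base 110 x 70 x 12 mm with a steel V piece 25 mm long at each end and a 60 mm gap between, where fingers fit beside the barrel. At +x the base runs on as a tongue (45 x 40 x 8 mm) with an upright brass pin (12 mm diameter, top 20 mm above the bench). Origin under the middle of the 110 mm base, on the bench; x along the V towards the pin, z up.
- vblock_left: The flank of the V on the V-block's +y side, on both V pieces; same origin and axes as the V-block. The V opens upwards, 45 degrees each side; its bottom is 32 mm and its upper edges, 42 mm apart, 54 mm above the bench. A seated barrel's axis lies 55 mm above the bench, straight over the V-block's x axis.
- vblock_right: The flank of the V on the -y side of the V-block, on both V pieces. Same origin and axes as the V-block.
- spare_tube: bystander: plain straight steel tube, 24 mm diameter, 150 mm long, no nose, lying in a second, similar low wooden rest. Origin at its middle on its axis, 34 mm above the bench; x along it.
- screwdriver: bystander: screwdriver about 170 mm long lying on the bench, about 26 mm high. Origin under its middle.
- scriber: bystander: slim yellow-handled scriber, handle 130 x 12 x 12 mm, steel point, lying on the bench. Origin under the middle of the handle.
- multimeter: bystander: grey and black hand multimeter, 90 x 185 mm, 53 mm high over its dial, lying face up at the far side. Origin under its centre.
- glasses_case: bystander: grey hard glasses case, 75 x 165 x 35 mm, at the right. Origin under its centre.
- bottle: bystander: clear plastic bottle, 62 mm diameter, 190 mm tall, at the robot's right. Origin under its centre.
- beaker: bystander: glass beaker, 70 mm diameter, 85 mm tall, at the left. Origin under its centre.
- pliers: bystander: small pliers with orange handles, about 130 mm long, 12 mm high, at the near left. Origin under the pivot.
Mind the look-alikes: they are no part of the job. What is shaped like the barrel but pink is not meant. Leave any pink look-alike of the vblock alone.

How it is judged (in metres and radians):
On the way, in this order (a step that is already met when the one before it is completed fails the run):
1. the barrel is lifted in the gripper, its axis more than 100 mm above the bench (height (world z) of barrel above 0.1 m and contact force between the fingers and barrel above 1 N), for 0.2 s.
2. the barrel lies in the V, nose towards the pin (x of barrel in the frame of vblock between -0.01 and 0.01 m and y of barrel in the frame of vblock between -0.0025 and 0.0025 m and z of barrel in the frame of vblock between 0.0525 and 0.0575 m and angle between the x axis of barrel and the x axis of vblock, either way round below 0.035 rad and x of barrel_nose in the frame of vblock above 0.08 m), for 0.2 s.
At the end, for the whole second after the job is handed in: Barrel still in the V, nose to the pin: middle within 10 mm of the block's along the V, axis within 2.5 mm of 55 mm height and of the V's centre plane, parallel within 0.035 rad; gripper pressing (over 3 N) and 4 to 26 N on each flank (15 N down gives 11 to 14 N on each) (all of step 2 and contact force between vblock_left and barrel between 4 and 26 N and contact force between vblock_right and barrel between 4 and 26 N and contact force between the fingers and barrel above 3 N and linear speed of barrel below 0.01 m/s); the arm keeps its last pose, push and grip.
It fails at once if the barrel is slammed into the V-block (over 45 N on a flank) (contact force between any of vblock_left, vblock_right and barrel above 45 N).
It fails at once if the barrel is dropped: out of the fingers with its axis more than 75 mm above the bench (height (world z) of barrel above 0.075 m and contact force between the fingers and barrel below 0.05 N).
It fails at once if a bystander is shifted by more than 30 mm (distance of any of spare_tube, screwdriver, scriber, multimeter, glasses_case, bottle, beaker, pliers from where it was at the start of the episode above 0.03 m).
It also fails if it takes over 48 s, if anything falls off the work surface, if the arm or the gripper's body presses on something with over 40 N, if the wrist force passes 120 N, or if a joint passes its speed limit or range.

### The arm

A 6-joint arm with a two-finger parallel gripper is mounted at the origin on the work surface. World frame = base frame: x ahead of the robot, y to its left, z up, the work surface at z = 0. Lengths are in m, angles in degrees, forces in N, time in s.
With the tool pointing down it reaches from about 0.325 to 1 m from the base axis. Payload 5.1 kg.
Tool frame: the origin (TCP) lies midway between the tips of the shut fingers; the grasp point (between the pads) lies 19 mm behind it; z points along the fingers, y is the line along which they close (so a half turn about z gives the same grasp; the last joint's range is limited). The gripper opens to 85 mm and grips with 20 to 120 N. Pads are 22 mm wide; open, the fingers measure 114 mm over their backs; the gripper's body (76 mm by 85 mm) begins 54 mm behind the grasp point. The pads swing forward as they close: fully open they stand 13 mm farther back than shut.
Start: joints at [64.423, 7.093, 94.555, -0, 78.352, -4.733], TCP at [0.231, 0.607, 0.231] pointing down, gripper open.
Joint ranges: [-149.61, 149.61], [-58.7, 133.49], [1.44, 155.28], [-77.14, 257.14], [18.33, 153.61], [-166.67, 166.67]. Speed limits (degrees/s): [147.25, 147.25, 180, 180, 180, 180].

### API

Orientations are given as [roll, pitch, yaw] about the fixed x, y, z axes, in that order (R = Rz(yaw) Ry(pitch) Rx(roll)).
In Python, from bench import manip, eyes, job gives the robot as it stands.
- The arm moves only by the tool apply_moves, never from a script. Its argument "motion" is text: rows parted by semicolons, each of 7 numbers parted by spaces: the turn, a rotation vector about the tool's x, y, z in rad, then the shift along the tool's x, y, z in mm, then the finger opening in mm, from 0 to 85.4. In form: ax ay az x y z hand; .... A call has 1 to 20 rows; each row is the pose to reach, as a shift and turn from the pose commanded when the call began, along the tool's axes at that moment; what a row does not reach only later rows make up. A row lasts 1/12 s, in which the tool goes at most 41.7 mm and 7.16 degrees, less where a joint would pass 70% of its speed; a pose out of reach is approached as far as the arm can. A call with a gripper value outside its range is refused whole. The fingers move at their own pace and stop on an object; the grip force is fixed at half the most. Time passes only in rows, so rows that repeat a pose let the fingers close. It gives the time, the measured TCP pose, the force, the opening and the grip force at its end, in the units of the state.
- manip.get_obs(): the state, without advancing time (a new reading comes with each control period).
- eyes.get_image(name): name is "side" or "top"; returns the picture (420x560x3 uint8, blue, green, red); there is no depth.
- eyes.calibration(name): a dict with "K" (3x3 intrinsics, pixels), "k1" (the pictures are not rectified: a ray, as slopes to the right and down, at radius r is drawn at 1 + k1 r^2 times it, then the intrinsics apply), "world_from_camera" (4x4, takes a point from camera to world coordinates). Camera axes: x right, y up, looking along -z (the intrinsics and any distortion apply to the point x, -y, -z); pixel columns grow to the right and rows downward; lengths in m; the calibration is good to about 2 mm. A picture is of the moment at which its call begins. calibration takes no time and is no camera call.
- job.finish_job(): hands the job in; it is judged then, once.
The state is a dict: "time": time; "joint_pos": joint angles; "qvel": joint speeds; "joint_torque": joint torques, N m; "tool_pos": TCP position; "tool_rot": TCP orientation; "contact_force": force on the tool from outside, world axes, zero at the start; "moment": the same for the moment, N m; "grip_width": finger opening in m; "gripper_force": force on a finger pad.
Only numpy, scipy, OpenCV 4.12 (cv2) and the standard library are available. Lean on these libraries where they do the work, as an engineer would, in place of code of your own. Each camera call takes 0.05 s, during which the arm holds its last target. There are 200 camera calls.

## Working session

There is one attempt and no reset: what is moved stays moved. The work goes in short steps, Python scripts to look and compute and a tool call to move; the robot and the scene stay as the last step left them, time stands still between calls to the robot, and variables do not carry over. Pictures are saved under pics/ and viewed, at most 10 in all, crops included, and the job is handed in when it is done.

Besides the shell and the picture viewer there is one more tool, called as name(argument=value, ...) on one line, values as JSON. apply_moves: Moves the arm, as the interface text tells. Its arguments: {"type":"object","properties":{"motion":{"type":"string"}},"required":["motion"]}

```bash
mkdir -p pics; python3 - <<'E'
from bench import manip, eyes, job
import cv2
for n in("top","side"):
    cv2.imwrite(f"pics/{n}0.png",eyes.get_image(n))
    c=eyes.calibration(n);print(n,c)
print(manip.get_obs())
E
```

```text
top {'K': array([[396.44600863,   0.        , 273.30098705],
       [  0.        , 396.44600863, 211.43090514],
       [  0.        ,   0.        ,   1.        ]]), 'k1': 0.03693950655873589, 'world_from_camera': array([[ 0.01462213,  0.98576222, -0.16750834,  0.35275029],
       [-0.99980358,  0.0121727 , -0.01564023, -0.04288713],
       [-0.01337852,  0.16770413,  0.98574659,  1.23961792],
       [ 0.        ,  0.        ,  0.        ,  1.        ]])}
side {'K': array([[505.56229464,   0.        , 277.77401602],
       [  0.        , 505.56229464, 213.22061935],
       [  0.        ,   0.        ,   1.        ]]), 'k1': 0.06496701499834623, 'world_from_camera': array([[ 0.84706282,  0.35792113, -0.39290845, -0.09386242],
       [-0.53140933,  0.58344508, -0.61416282, -0.98536494],
       [ 0.00941865,  0.7290297 ,  0.68441726,  1.12869654],
       [ 0.        ,  0.        ,  0.        ,  1.        ]])}
{'time': 0.1, 'joint_pos': array([ 6.44233732e+01,  7.13204016e+00,  9.46268375e+01,  9.36275282e-04,
        7.83533523e+01, -4.73437310e+00]), 'qvel': array([ 0.00374627, -0.08115753, -0.20507877, -0.03403937, -0.11277512,
       -0.00711248]), 'joint_torque': array([ 2.80431632e-04, -4.24924421e+01, -3.66656291e+01,  5.53245684e-06,
        3.90507237e-03,  3.00127923e-06]), 'tool_pos': array([0.23106532, 0.60694122, 0.23014421]), 'tool_rot': array([-1.79888229e+02, -1.01765520e-02,  1.59157546e+02]), 'contact_force': array([-0.16446053,  0.91735343,  0.67145582]), 'moment': array([-0.03959942, -0.00354627, -0.02558021]), 'gripper_force': 0.0, 'grip_width': 0.08551053439767166}
```

View pics/top0.png

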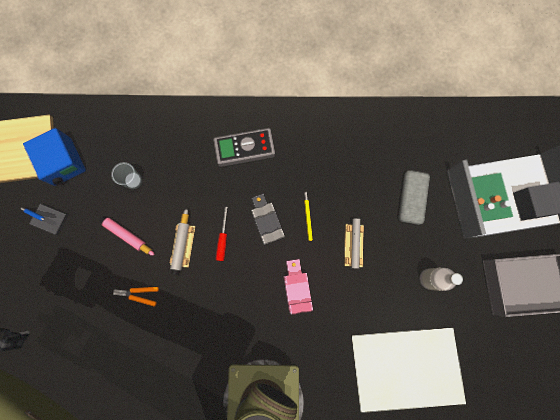

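View pics/side0.png

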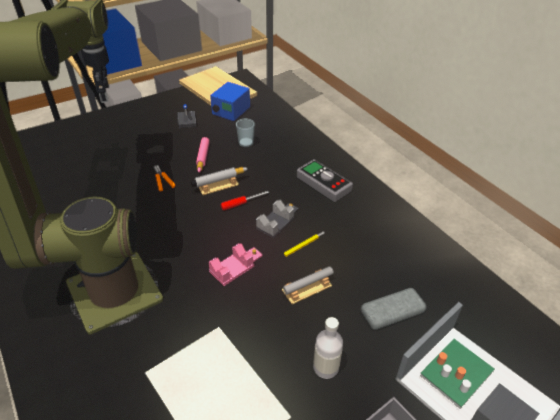

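Candidates in the top view: the steel tube with brass nose at (182,240) is the barrel. The pink one at (128,236) and the plain tube at (356,243) are look-alikes. The grey V-block at (267,218) is meant; the one at (298,287) is pink. I'll confirm this in enlarged crops.

```bash
python3 - <<'E'
import cv2,numpy as np
t=cv2.imread("pics/top0.png");s=cv2.imread("pics/side0.png")
def c(i,x,y,w,h,f):return cv2.resize(i[y:y+h,x:x+w],None,fx=f,fy=f,interpolation=cv2.INTER_CUBIC)
a=c(t,158,200,50,75,8);b=c(t,243,185,50,75,8)
cv2.imwrite("pics/c1.png",np.hstack([a,b]))
a=c(s,185,155,70,50,8);b=c(s,247,195,30*2,50,8)
cv2.imwrite("pics/c2.png",np.hstack([a,b])[:, :][:,:1040])
i=np.hstack([a,b]);i=cv2.resize(i,None,fx=.75,fy=.75);cv2.imwrite("pics/c2.png",i)
E
```

```text
(no output)
```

View pics/c1.png

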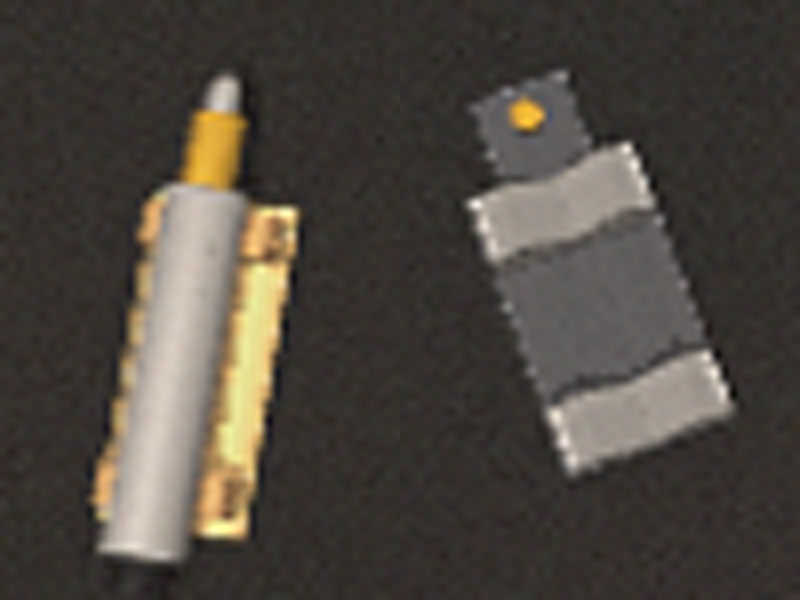

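View pics/c2.png

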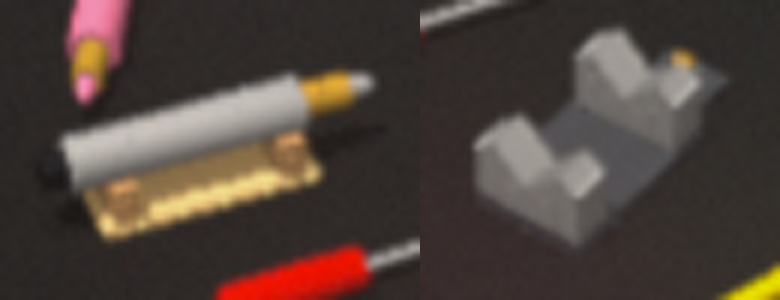

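The crops confirm it: a grey steel barrel with brass nose in the rest, nose up-image, and a grey V-block with its brass pin at top pixel (265,199). Next I'll fit poses from both views.

```bash
cat > h.py <<'E'
import numpy as np
from bench import eyes
from scipy.optimize import least_squares
C={n:eyes.calibration(n) for n in("top","side")}
def proj(n,P):
    c=C[n];W=c["world_from_camera"];p=(np.atleast_2d(P)-W[:3,3])@W[:3,:3]
    s=np.c_[p[:,0],-p[:,1]]/-p[:,2:];r2=(s**2).sum(1,keepdims=True)
    s=s*(1+c["k1"]*r2);return s@c["K"][:2,:2].T+c["K"][:2,2]
def world(q,P):
    c,s=np.cos(q[2]),np.sin(q[2]);P=np.atleast_2d(P).astype(float)
    return np.c_[q[0]+c*P[:,0]-s*P[:,1],q[1]+s*P[:,0]+c*P[:,1],P[:,2]]
def fit(obs,q0):
    f=lambda q:np.concatenate([(proj(n,world(q,P))-uv)[0] for n,P,uv in obs])
    r=least_squares(f,q0,loss="soft_l1",x_scale=[.01,.01,.05]);return r.x,f(r.x).reshape(-1,2)
E
python3 - <<'E'
from h import *
T=lambda x,y,ox,oy:np.array([(x+.5)/8-.5+ox,(y+.5)/8-.5+oy])
S=lambda x,y,ox,oy:np.array([(x+.5)/6-.5+ox,(y+.5)/6-.5+oy])
b=lambda x,y:T(x,y,158,200); v=lambda x,y:T(x-400,y,243,185)
bs=lambda x,y:S(x,y,185,155); vs=lambda x,y:S(x-420,y,247,195)
z=.038
bt=[("top",(.07,0,z),b(207,188)),("top",(-.07,0,z),b(144,555)),("top",(.115,0,z),b(230,72))]
bd=[("side",(.07,0,z),bs(303,101)),("side",(-.07,0,z),bs(72,163)),("side",(.115,0,z),bs(374,82))]
vt=[("top",(.1,.02,.008),v(470,108)),("top",(.1,-.02,.008),v(568,70)),("top",(.055,.035,.012),v(468,202)),("top",(.055,-.035,.012),v(635,145)),("top",(-.055,.035,0.00),v(572,476)),("top",(-.055,-.035,0.0),v(735,410))]
vd=[("side",(-.055,-.035,0),vs(578,247)),("side",(.1,-.02,.008),vs(728,80)),("side",(-.055,.035,0),vs(475,190))]
for nm,l,q0 in(("b",bt,(.5,.2,1.4)),("b",bd,(.5,.2,1.4)),("b",bt+bd,(.5,.2,1.4)),("v",vt,(.55,0,1.9)),("v",vd,(.55,0,1.9)),("v",vt+vd,(.55,0,1.9))):
    q,r=fit(l,q0);print(nm,len(l),q.round(4),np.degrees(q[2]).round(2));print(r.round(1).tolist())
E
```

```text
b 3 [ 0.448   0.2587 -0.1203] -6.89
[[0.2, -0.0], [-0.0, -0.1], [-0.2, 0.1]]
b 3 [ 0.4496  0.2578 -0.1268] -7.27
[[0.1, -0.1], [-0.4, 0.2], [0.3, -0.2]]
b 6 [ 0.4487  0.2584 -0.1226] -7.02
[[0.4, -0.3], [0.0, -0.3], [0.0, -0.1], [-0.3, -0.1], [-0.7, 0.3], [-0.0, -0.3]]
v 6 [ 0.5235 -0.0075  0.3767] 21.58
[[-0.2, -1.5], [-0.7, -1.2], [0.4, 1.2], [0.3, 0.5], [-0.2, 0.0], [0.3, 0.3]]
v 3 [ 0.5247 -0.0019  0.3439] 19.7
[[-0.2, 0.6], [0.6, -1.7], [-0.3, 0.2]]
v 9 [ 0.5231 -0.0063  0.361 ] 20.68
[[-0.2, -1.7], [-0.6, -1.1], [0.2, 1.1], [0.3, 0.7], [-0.9, 0.1], [-0.3, 0.7], [0.4, 1.7], [0.6, -1.0], [0.1, 1.5]]
```

The barrel fit agrees between views to about 2 mm. Moving to a hover above it now.

```bash
cat >> h.py <<'E'
from scipy.spatial.transform import Rotation as R
def delta(p0,rpy0,p1,rpy1):
    A=R.from_euler("xyz",rpy0,degrees=True);B=R.from_euler("xyz",rpy1,degrees=True)
    print("rot",(A.inv()*B).as_rotvec().round(4),"mm",(A.inv().apply(np.subtract(p1,p0))*1000).round(1))
E
python3 -c "
from h import *
delta([.231,.607,.231],[180,0,159.157],[.4487,.2584,.15],[180,0,173])"
```

```text
rot [ 0.      0.     -0.2416] mm [-327.5 -248.3   81. ]
```

apply_moves(motion="0 0 -0.02 -27 -21 7 85; 0 0 -0.06 -55 -41 14 85; 0 0 -0.1 -82 -62 20 85; 0 0 -0.14 -109 -83 27 85; 0 0 -0.18 -136 -103 34 85; 0 0 -0.22 -164 -124 40 85; 0 0 -0.2416 -191 -145 47 85; 0 0 -0.2416 -218 -166 54 85; 0 0 -0.2416 -246 -186 61 85; 0 0 -0.2416 -273 -207 68 85; 0 0 -0.2416 -300 -228 74 85; 0 0 -0.2416 -318 -241 79 85; 0 0 -0.2416 -327.5 -248.3 81 85; 0 0 -0.2416 -327.5 -248.3 81 85; 0 0 -0.2416 -327.5 -248.3 81 85")

```text
time: 1.35
tool_pos: [0.4488, 0.259, 0.1501]
tool_rot: [180.0, -0.0, 172.9]
contact_force: [0.1, 1.0, 0.7]
grip_width: 0.0852
gripper_force: 0.0
```

```bash
python3 - <<'E'
from h import *
from bench import manip
import cv2
o=manip.get_obs();print({k:np.round(o[k],4) for k in("time","tool_pos","tool_rot","contact_force","joint_pos")})
t=cv2.imread("pics/top0.png");s=cv2.imread("pics/side0.png")
def c(i,x,y,w,h,f):return cv2.resize(i[y:y+h,x:x+w],None,fx=f,fy=f,interpolation=cv2.INTER_CUBIC)
q=(.5235,-.0063,.3665)
out=[]
for n,im,x,y,w,h in(("top",t,245,190,44,58),("side",s,250,197,52,58)):
    f=8;m=c(im,x,y,w,h,f)
    def L(P,col):
        uv=(proj(n,world(q,np.array(P)/1000.))-[x,y]+.5)*f-.5
        cv2.polylines(m,[np.int32(uv.round())],False,col,1,cv2.LINE_AA)
    L([(-55,-35,12),(-55,35,12),(55,35,12),(55,-35,12),(-55,-35,12)],(0,255,0))
    L([(-55,-35,0),(-55,35,0),(55,35,0),(55,-35,0),(-55,-35,0)],(0,120,0))
    L([(55,20,8),(100,20,8),(100,-20,8),(55,-20,8)],(255,255,0))
    for e in(-55,-30,30,55): L([(e,-35,54),(e,-21,54),(e,0,32),(e,21,54),(e,35,54)],(0,0,255))
    out.append(m)
cv2.imwrite("pics/ov.png",np.hstack(out))
E
```

```text
{'time': np.float64(1.35), 'tool_pos': array([0.4488, 0.259 , 0.1501]), 'tool_rot': array([ 1.799864e+02, -4.880000e-02,  1.729438e+02]), 'contact_force': array([0.1018, 1.0341, 0.7166]), 'joint_pos': array([ 2.403110e+01, -5.961100e+00,  1.157551e+02,  3.920000e-02,
        7.024070e+01, -5.892590e+01])}
```

View pics/ov.png

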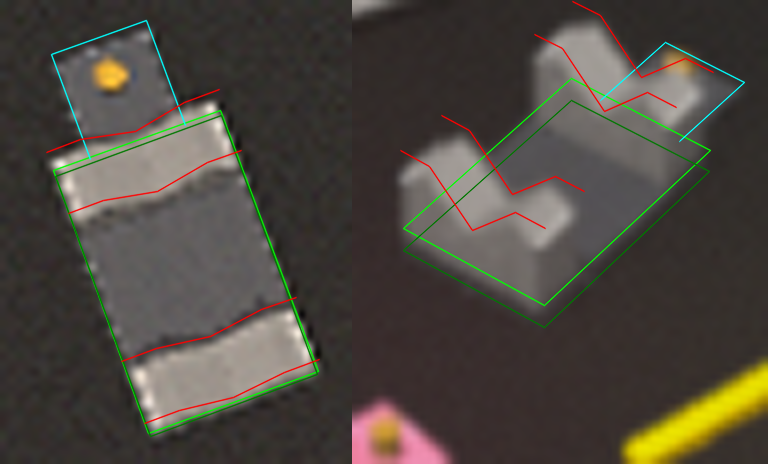

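apply_moves(motion="0 0 0 0 0 20 85; 0 0 0 0 0 45 85; 0 0 0 0 0 70 85; 0 0 0 0 0 95 85; 0 0 0 0 0 115 85; 0 0 0 0 0 127 85; 0 0 0 0 0 132 85; 0 0 0 0 0 132 85; 0 0 0 0 0 132 85")

```text
time: 2.1
tool_pos: [0.4496, 0.2598, 0.0193]
tool_rot: [180.0, 0.1, 173.0]
contact_force: [-0.1, -0.1, 0.2]
grip_width: 0.0847
gripper_force: 0.0
```

```bash
python3 - <<'E'
import cv2,numpy as np
t=cv2.imread("pics/top0.png");s=cv2.imread("pics/side0.png")
def c(i,x,y,w,h,f):
    m=cv2.resize(i[y:y+h,x:x+w],None,fx=f,fy=f,interpolation=cv2.INTER_LANCZOS4)
    m=np.clip(m.astype(float)*1.6-30,0,255).astype(np.uint8)
    for k in range(0,w,5):cv2.putText(m,str(x+k),(k*f,8),0,.3,(0,255,255),1);cv2.line(m,(k*f,10),(k*f,14),(0,255,255),1)
    for k in range(0,h,5):cv2.putText(m,str(y+k),(0,k*f+4),0,.3,(0,255,255),1);cv2.line(m,(20,k*f),(26,k*f),(0,255,255),1)
    return m
cv2.imwrite("pics/s2.png",c(s,252,198,52,42,15))
E
```

```text
(no output)
```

View pics/s2.png

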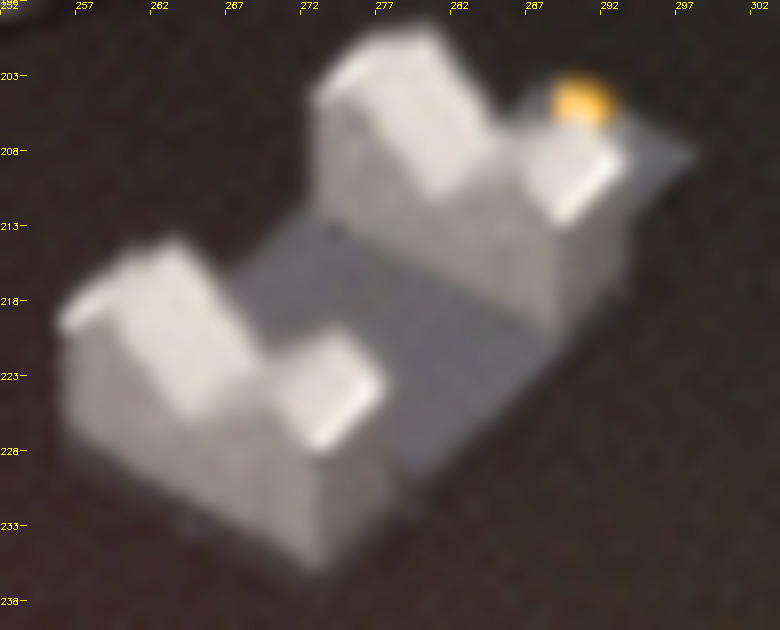

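The block's V pieces have roof-shaped profiles, with the outer edge at z≈40. The front V bottom is at side pixel (265,226). I'll refit with that while gripping the barrel.

apply_moves(motion="0 0 0 0 0 1 70; 0 0 0 0 0 1 60; 0 0 0 0 0 1 50; 0 0 0 0 0 1 42; 0 0 0 0 0 1 36; 0 0 0 0 0 1 30; 0 0 0 0 0 1 25; 0 0 0 0 0 1 20; 0 0 0 0 0 1 20; 0 0 0 0 0 1 20")

```text
time: 2.93
tool_pos: [0.4494, 0.259, 0.018]
tool_rot: [180.0, 0.0, 173.0]
contact_force: [-2.3, -0.3, 5.9]
grip_width: 0.0306
gripper_force: 58.9
```

```bash
python3 - <<'E'
from h import *
from bench import manip
o=manip.get_obs();print({k:np.round(o[k],4) for k in("time","tool_pos","tool_rot","contact_force","grip_width","gripper_force")})
s=[((70,425),(-55,35,12)),((318,570),(-55,-35,12)),((62,328),(-55,35,40)),((318,450),(-55,-35,40)),((195,420),(-55,0,32)),((315,100),(30,35,40)),((562,222),(30,-35,40)),((560,330),(30,-35,12)),((435,195),(30,0,32)),((625,158),(55,-35,40)),((385,385),(-30,-35,40)),((695,155),(100,-20,8))]
t=[((130,370),(-30,35,40)),((292,313),(-30,-35,40)),((50,162),(55,35,40)),((217,103),(55,-35,40)),((75,217),(30,35,40)),((240,165),(30,-35,40)),((150,433),(-55,35,12)),((318,374),(-55,-35,12)),((55,73),(100,20,8)),((150,38),(100,-20,8))]
S=[("side",np.array(P)/1e3,(np.array(u)+.5)/15-.5+[252,198]) for u,P in s]
T=[("top",np.array(P)/1e3,(np.array(u)+.5)/8-.5+[245,190]) for u,P in t]
for l in(S,T,S+T):
    q,r=fit(l,(.52,-.006,.36));print(q.round(4),np.degrees(q[2]).round(2));print(r.round(1).tolist())
E
```

```text
{'time': np.float64(2.9333), 'tool_pos': array([0.4494, 0.259 , 0.018 ]), 'tool_rot': array([1.799831e+02, 2.340000e-02, 1.729914e+02]), 'contact_force': array([-2.3452, -0.3002,  5.8896]), 'grip_width': np.float64(0.0306), 'gripper_force': np.float64(58.8658)}
[ 0.5216 -0.0056  0.3739] 21.42
[[-0.9, -0.6], [0.4, -0.7], [-0.5, -0.6], [0.4, 0.9], [-0.5, -0.1], [-1.0, -0.0], [0.3, 0.8], [0.3, 0.0], [-0.2, -0.1], [0.7, 0.8], [0.8, 0.6], [-0.1, -1.1]]
[ 0.5208 -0.0069  0.364 ] 20.86
[[-0.7, 0.2], [0.7, -0.5], [-0.0, 0.3], [0.5, -0.0], [-0.4, 1.0], [0.4, -0.3], [-0.1, 0.8], [0.1, 0.5], [-0.2, -1.5], [-0.2, -1.4]]
[ 0.5211 -0.0065  0.3667] 21.01
[[-0.9, -0.5], [0.3, -0.5], [-0.6, -0.5], [0.3, 1.1], [-0.5, 0.1], [-0.8, 0.2], [0.4, 1.1], [0.3, 0.3], [-0.1, 0.2], [0.8, 1.1], [0.7, 0.9], [0.1, -0.8], [-0.8, 0.1], [0.6, -0.7], [-0.2, 0.3], [0.3, -0.1], [-0.6, 0.9], [0.3, -0.4], [-0.1, 0.8], [0.0, 0.3], [-0.4, -1.6], [-0.4, -1.5]]
```

apply_moves(motion="0 0 0 0 0 -6 20; 0 0 0 0 0 -18 20; 0 0 0 0 0 -35 20; 0 0 0 0 0 -55 20; 0 0 0 0 0 -75 20; 0 0 0 0 0 -95 20; 0 0 0 0 0 -113 20; 0 0 0 0 0 -127 20; 0 0 0 0 0 -133 20; 0 0 0 0 0 -133 20; 0 0 0 0 0 -133 20; 0 0 0 0 0 -133 20")

```text
time: 3.93
tool_pos: [0.4481, 0.2584, 0.1488]
tool_rot: [-179.9, -0.1, 173.0]
contact_force: [0.2, 0.7, -3.9]
grip_width: 0.0307
gripper_force: 59.6
```

```bash
python3 -c "
from h import *
from bench import manip
o=manip.get_obs();print(o['tool_pos'],o['tool_rot'],o['contact_force'],o['gripper_force'],o['grip_width'])
delta([.4487,.2584,.15],[180,0,173],[.5211,-.0056,.15],[180,0,201.1])"
```

```text
[0.4480905  0.25842081 0.1488126 ] [-1.79921112e+02 -1.26634617e-01  1.72998993e+02] [ 0.2267872   0.71476816 -3.91930478] 59.60097312927246 0.030658240851908568
rot [-0.      0.     -0.4904] mm [-104.  -253.2   -0. ]
```

apply_moves(motion="0 0 -0.015 -3 -8 0 20; 0 0 -0.045 -9.5 -23 0 20; 0 0 -0.085 -18 -44 0 20; 0 0 -0.13 -27.5 -67 0 20; 0 0 -0.175 -37 -90 0 20; 0 0 -0.22 -46.5 -113 0 20; 0 0 -0.265 -56 -136.5 0 20; 0 0 -0.31 -66 -160 0 20; 0 0 -0.355 -75 -183 0 20; 0 0 -0.4 -84.5 -206 0 20; 0 0 -0.44 -93 -227 0 20; 0 0 -0.47 -99.5 -242 0 20; 0 0 -0.485 -103 -250 0 20; 0 0 -0.4904 -104 -253.2 0 20; 0 0 -0.4904 -104 -253.2 0 20; 0 0 -0.4904 -104 -253.2 0 20; 0 0 -0.4904 -104 -253.2 0 20")

```text
time: 5.35
tool_pos: [0.5209, -0.0045, 0.1497]
tool_rot: [180.0, -0.1, -158.9]
contact_force: [-0.3, -0.1, -2.9]
grip_width: 0.0304
gripper_force: 59.8
```

```bash
python3 - <<'E'
from h import *
from bench import manip
import cv2
o=manip.get_obs();print({k:np.round(o[k],4) for k in("time","tool_pos","tool_rot","contact_force","grip_width")})
out=[]
for n,x,y,w,h in(("top",235,165,66,96),("side",225,140,66,96)):
    im=eyes.get_image(n);cv2.imwrite(f"pics/{n}1.png",im)
    out.append(cv2.resize(im[y:y+h,x:x+w],None,fx=6,fy=6,interpolation=cv2.INTER_CUBIC))
cv2.imwrite("pics/c3.png",np.hstack(out))
p=o["tool_pos"]+[0,0,.0195];q=(p[0],p[1],np.radians(o["tool_rot"][2]+180))
for n,ox,oy,dx in(("top",235,165,0),("side",225,140,396)):
  print(n,((proj(n,world(q,[(a,0,p[2]) for a in(.115,.07,-.07,-.085)]))-[ox,oy])*6+[dx,0]).round().tolist())
E
```

```text
{'time': np.float64(5.35), 'tool_pos': array([ 0.5209, -0.0045,  0.1497]), 'tool_rot': array([ 1.799579e+02, -5.300000e-02, -1.588758e+02]), 'contact_force': array([-0.2899, -0.065 , -2.8725]), 'grip_width': np.float64(0.0304)}
top [[97.0, 78.0], [130.0, 167.0], [236.0, 452.0], [247.0, 483.0]]
side [[827.0, 139.0], [776.0, 182.0], [606.0, 326.0], [586.0, 342.0]]
```

View pics/c3.png

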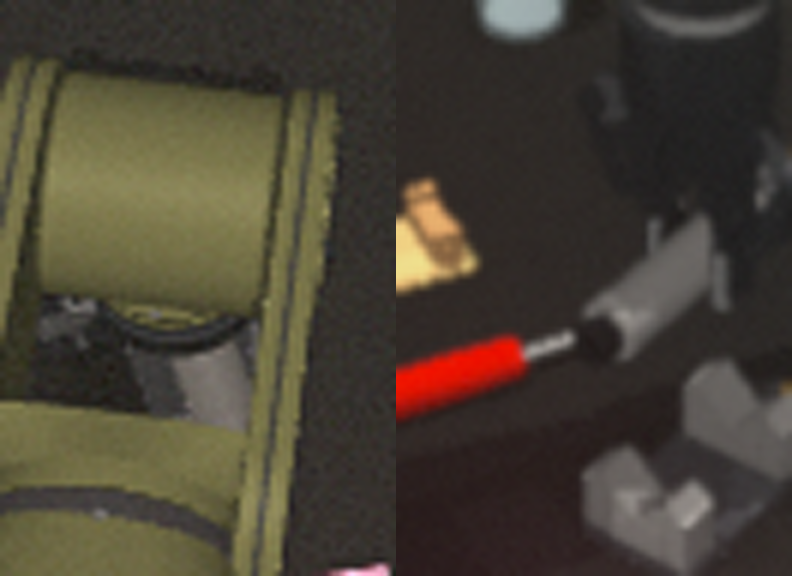

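apply_moves(motion="0 0 0 0 0 10 20; 0 0 0 0 0 25 20; 0 0 0 0 0 42 20; 0 0 0 0 0 60 20; 0 0 0 0 0 76 20; 0 0 0 0 0 90 20; 0 0 0 0 0 99 20; 0 0 0 0 0 103 20; 0 0 0 0 0 105 20; 0 0 0 0 0 105 20; 0 0 0 0 0 105 20")

```text
time: 6.37
tool_pos: [0.5221, -0.0052, 0.0462]
tool_rot: [-180.0, 0.1, -158.9]
contact_force: [-0.2, 0.5, -3.3]
grip_width: 0.0306
gripper_force: 59.8
```

```bash
python3 - <<'E'
from h import *
from bench import manip
import cv2
o=manip.get_obs();print({k:np.round(o[k],4) for k in("time","tool_pos","tool_rot","contact_force","grip_width")})
n,x,y,w,h="side",240,175,66,60
im=eyes.get_image(n);cv2.imwrite(f"pics/side2.png",im)
cv2.imwrite("pics/c4.png",cv2.resize(im[y:y+h,x:x+w],None,fx=10,fy=10,interpolation=cv2.INTER_CUBIC))
E
```

```text
{'time': np.float64(6.3667), 'tool_pos': array([ 0.5221, -0.0052,  0.0462]), 'tool_rot': array([-1.799580e+02,  7.890000e-02, -1.588971e+02]), 'contact_force': array([-0.1894,  0.5207, -3.3334]), 'grip_width': np.float64(0.0306)}
```

View pics/c4.png

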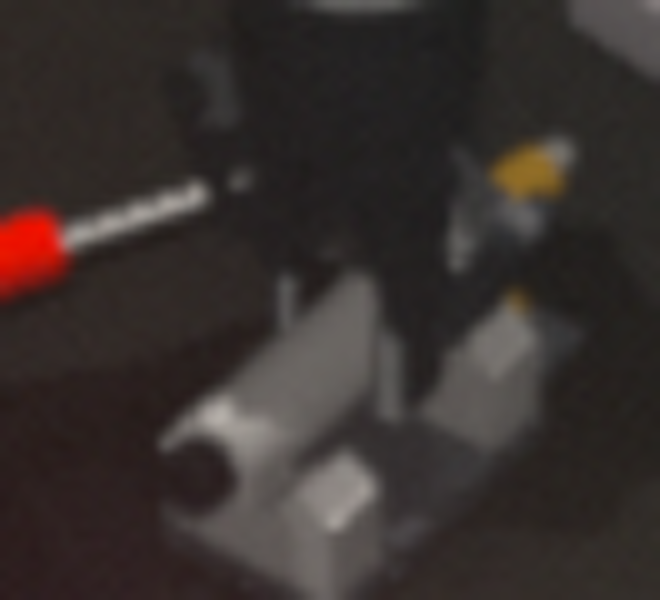

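The barrel hangs over the V, nose at side pixel (296,191) towards the pin at (291,205). Descending slowly.

apply_moves(motion="0 0 0 0 0 1 20; 0 0 0 0 0 2 20; 0 0 0 0 0 3 20; 0 0 0 0 0 4 20; 0 0 0 0 0 5 20; 0 0 0 0 0 6 20; 0 0 0 0 0 6.5 20; 0 0 0 0 0 7 20; 0 0 0 0 0 7 20; 0 0 0 0 0 7 20")

```text
time: 7.25
tool_pos: [0.5214, -0.0051, 0.0383]
tool_rot: [180.0, -0.0, -158.9]
contact_force: [0.1, -0.3, -2.4]
grip_width: 0.0308
gripper_force: 59.8
```

apply_moves(motion="0 0 0 0 0 0.4 20; 0 0 0 0 0 0.8 20; 0 0 0 0 0 1.2 20; 0 0 0 0 0 1.6 20; 0 0 0 0 0 2 20; 0 0 0 0 0 2 20; 0 0 0 0 0 2 20")

```text
time: 7.83
tool_pos: [0.5213, -0.0051, 0.0363]
tool_rot: [180.0, -0.0, -158.9]
contact_force: [0.3, 0.5, -3.8]
grip_width: 0.0302
gripper_force: 59.8
```

apply_moves(motion="0 0 0 0 0 0.3 20; 0 0 0 0 0 0.6 20; 0 0 0 0 0 0.9 20; 0 0 0 0 0 1.2 20; 0 0 0 0 0 1.2 20; 0 0 0 0 0 1.2 20")

```text
time: 8.33
tool_pos: [0.5217, -0.0053, 0.0355]
tool_rot: [-180.0, 0.0, -158.9]
contact_force: [-0.4, -1.9, 0.3]
grip_width: 0.0306
gripper_force: 60.0
```

apply_moves(motion="0 0 0 0 -0.2 0.2 20; 0 0 0 0 -0.3 0.4 20; 0 0 0 0 -0.3 0.5 20; 0 0 0 0 -0.3 0.5 20; 0 0 0 0 -0.3 0.5 20")

```text
time: 8.75
tool_pos: [0.5219, -0.0055, 0.0353]
tool_rot: [-180.0, 0.0, -158.9]
contact_force: [-1.7, -0.7, 4.6]
grip_width: 0.0304
gripper_force: 60.5
```

apply_moves(motion="0 0 0 0 0 0.2 20; 0 0 0 0 0 0.4 20; 0 0 0 0 0 0.6 20; 0 0 0 0 0 0.6 20; 0 0 0 0 0 0.6 20")

```text
time: 9.17
tool_pos: [0.5219, -0.0056, 0.0351]
tool_rot: [-180.0, 0.0, -158.9]
contact_force: [-4.3, -1.7, 8.0]
grip_width: 0.0306
gripper_force: 61.0
```

apply_moves(motion="0 0 0 0.3 0 0.2 20; 0 0 0 0.5 0 0.4 20; 0 0 0 0.5 0 0.6 20; 0 0 0 0.5 0 0.8 20; 0 0 0 0.5 0 0.8 20; 0 0 0 0.5 0 0.8 20")

```text
time: 9.67
tool_pos: [0.522, -0.0056, 0.0351]
tool_rot: [-180.0, 0.1, -158.9]
contact_force: [-5.3, 0.8, 12.2]
grip_width: 0.0304
gripper_force: 61.3
```

```bash
python3 - <<'E'
from h import *
from bench import manip
import cv2
o=manip.get_obs();print({k:np.round(o[k],4) for k in("time","tool_pos","tool_rot","contact_force","moment","grip_width")})
n,x,y,w,h="side",240,175,66,60
im=eyes.get_image(n);cv2.imwrite(f"pics/side3.png",im)
cv2.imwrite("pics/c5.png",cv2.resize(im[y:y+h,x:x+w],None,fx=10,fy=10,interpolation=cv2.INTER_CUBIC))
for q in((.5211,-.0056,np.radians(21.1)),):
  print(((proj(n,world(q,[(a,0,.055) for a in(.115,.07,-.07,-.085)]))-[x-.5,y-.5])*10).round().tolist())
E
```

```text
{'time': np.float64(9.6667), 'tool_pos': array([ 0.522 , -0.0056,  0.0351]), 'tool_rot': array([-1.799694e+02,  7.190000e-02, -1.588798e+02]), 'contact_force': array([-5.3211,  0.822 , 12.186 ]), 'moment': array([0.0174, 0.7511, 0.1324]), 'grip_width': np.float64(0.0304)}
[[564.0, 167.0], [483.0, 240.0], [212.0, 483.0], [182.0, 510.0]]
```

View pics/c5.png

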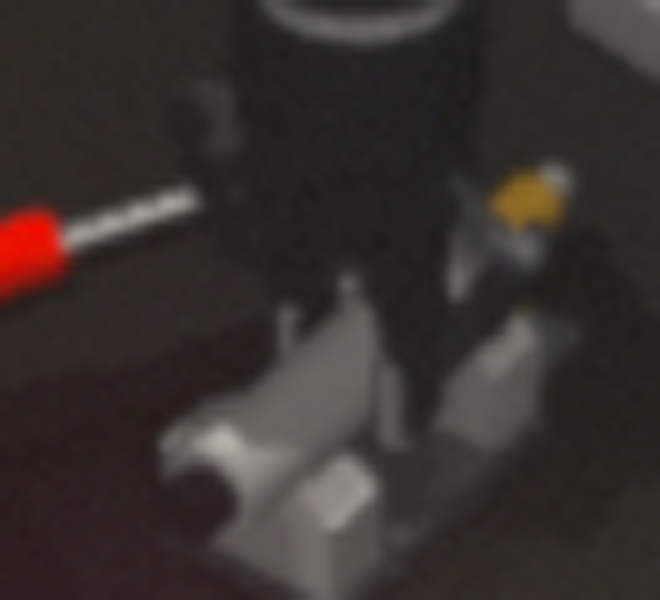

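apply_moves(motion="0 0 0 0.2 0.1 0.2 20; 0 0 0 0.2 0.2 0.2 20; 0 0 0 0.2 0.2 0.2 20; 0 0 0 0.2 0.2 0.2 20; 0 0 0 0.2 0.2 0.2 20")

```text
time: 10.13
tool_pos: [0.522, -0.0056, 0.0351]
tool_rot: [-179.9, 0.1, -158.9]
contact_force: [-4.3, -0.6, 11.1]
grip_width: 0.0305
gripper_force: 61.3
```

```bash
python3 -c "
from bench import job
print(job.finish_job())"
```

```text
the job is handed in; nothing more can be done
None
```

I laid the barrel in the grey V-block with its nose towards the pin and handed the job in at about 10 s, still gripped and pressed. The tool read about 11 N up, so roughly 15 N on the V with the barrel's weight. I haven't seen the verdict.

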